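Pry open a data logger's battery compartment

ROBOT

A 6-joint arm with a two-finger parallel gripper is mounted at the origin on a cart in front of the work surface, level with it; the furniture and walls round the work are solid. World frame = base frame: x ahead of the robot, y to its left, z up, the work surface at z = 0. Lengths are in mm, angles in rad, forces in N, time in s.
With the tool pointing down it reaches from about 250 to 775 mm from the base axis. Payload 4 kg.
Tool frame: the origin (TCP) lies on the centre line of the jaws, within the pads' length; the fingertips stand 8 mm ahead of it and the grasp point (between the pads) lies 11 mm behind it (manip.tip_reach is the distance from the TCP to the fingertips, in mm); z points along the fingers, y is the line along which they close (so a half turn about z gives the same grasp; the last joint's range is limited). The gripper opens to 94 mm and grips with 3 to 60 N. Pads are 16 mm wide; open, the fingers measure 119 mm over their backs; the gripper's body (75 mm by 177 mm) begins 78 mm behind the grasp point.
Start: joints at [1.092, 0.087, 1.371, -0, 1.684, -0.103], TCP at [201.87, 511.633, 213.506] pointing down, gripper open.
Joint ranges: [-3.1, 3.1], [-0.76, 2.03], [0.27, 2.55], [-1.08, 4.22], [0.17, 2.65], [-2.57, 2.57]. Speed limits (rad/s): [2.79, 2.79, 3.14, 3.14, 3.14, 3.14].

INTERFACE

Orientations are given as a unit quaternion [x, y, z, w].
In Python, from plant import manip, jaws, kinematics, telemetry, viewer, workorder, nets gives the robot as it stands. Calls block until the motion is done:
- manip.goto(position, orientation): joint-space move of the TCP to a pose.
- manip.servo_line(position, orientation=None, vel=150): straight line of the TCP; orientation=None keeps the orientation; vel is the mean speed in mm/s.
- manip.goto_joints(angles): joint-space move.
- jaws.open_jaws() and jaws.clamp(): open the fingers fully, or close them until they stop; the grip force is fixed at half the most.
- manip.sleep(seconds).
- kinematics.inverse_kinematics(position, orientation): joint angles nearest the present ones, or None.
- telemetry.sense(): the state.
- viewer.capture(name): name is "side" or "top"; returns a dict with "frame" (400x640x3 uint8, blue, green, red), "range_z" (400x640 float32, mm along the optical axis (not along the pixel's ray), 0 where there is no reading), "vertical_fov" (degrees; the focal length in pixels is half the picture's height over the tangent of half this angle, whatever the lens; pixels are square), "cx", "cy" (the principal point, pixels), "extrinsics" (4x4, takes a point from camera to world coordinates). Camera axes: x right, y down, z forward; pixel columns grow to the right and rows downward; lengths in mm; the calibration is good to about 2 mm. A picture is of the moment at which its call begins.
A pose or a line that the arm cannot do raises manip.Unreachable and nothing moves.
- workorder.sign_off(): hands the job in; it is judged then, once.
Trained networks look in the newest picture that a camera, given by its name, has taken for a name from the list of things; names that differ only in an ending like _2 or _b are one class to them, and where a whole thing is asked for, a point or a joint stands for the part that bears it (a point fixed in the world has none). Each returns a list of dicts, best first, with "conf" (0 to 1); they miss things now and then, are a little off and sometimes report something else, mostly with a low value. They report only what shows in the picture. A call takes as long as a camera call.
- nets.recognise(thing, camera): "at" ([x, y, z] in mm, in world coordinates, good to about 4 mm: the middle of the surface that is visible of it).
- nets.landmark_of(thing, camera): "at" ([x, y, z] in mm, in world coordinates, good to about 4 mm: a listed point, or the origin of a listed thing).
The state is a dict: "t": time; "joint_pos": joint angles; "joint_vel": joint speeds; "effort": joint torques, N m; "tool_pos": TCP position; "orientation": TCP orientation; "force": force on the tool from outside, world axes, zero at the start; "ft_torque": the same for the moment, N m; "opening": finger opening in mm; "gripper_force": force on a finger pad.
Only numpy, scipy, OpenCV 4.12 (cv2) and the standard library are available. Lean on these libraries where they do the work, as an engineer would, in place of code of your own. Each camera call takes 0.05 s, during which the arm holds its last target. There are 200 camera calls.

TASK

The cells in the data logger are due for a change. Lever the snapped-in blue cover up out of its catch with the red-handled flat pry tool, set in the notch at its edge and used without brute force. Lay the tool back down on the bench, then lift the cover off, lay it right side up in the white sample tray and let go; leave the bottle, the tin and the coil where they stand.

Things in the scene. Friction and masses are not known exactly. Their poses are not given: they have to be found in the camera images.
- logger: grey instrument box, fixed to the bench, 180 (x) x 100 (y) x 60 mm high, display at its +x end. Origin: centre of its underside; x along its length, z up. A blue cover lies flush in its top (z = 60 mm), centre at x = -20 mm, 1.5 mm gap all round, so it cannot be gripped while in. The notch, red-marked, is at the cover's -x edge. Over 40 N between tool and logger counts as damage
- fulcrum (a point): middle of the inner top edge of the black rim (4 mm thick, along y) at x = -86, y = 0, z = 60 mm of the logger. From it a white strip, level with the top, runs 14.5 mm in +x to the cover's -x edge (x = -70). The strip is cut by one notch, 16 mm wide in y, between two red lines, whose middle lies anywhere up to 8 mm to either side of y = 0: look, or feel with the blade for where it goes in
- notch_floor (a point): on the notch's flat floor (z = 40 mm of the logger), below the cover's edge (x = -70, y = 0). A 3 mm blade fits over the rim and under the cover's edge (plate underside z = 56 mm) only if it slopes down to +x by 27 degrees or more; 35 suits. Slide it in until its tip stops on the floor, 10 mm or so under the cover; no skirt within 18 mm of y = 0, floor free for 20 mm
- catch_point (a point): the hidden sprung catch, gripping a stud under the cover 26 mm from its -x edge, y = 0. With the tip on the floor, swing the handle down about the rim until the blade is level and up to 12 degrees past it: the edge resists with 12 to 20 N, the catch gives way at about 6 mm of lift and then holds the edge 11 to 16 mm up. The cover's +x end has only a 2 mm tab
- cover: blue plastic cover, 100 (x) x 60 (y) x 16 mm, about 60 g: plate 4 mm, skirt 3 mm. Origin: centre of its underside; axes as the logger's while in. Once sprung up, grip it across its 60 mm width 10 mm or so from the raised end (8 mm or more of its sides stands clear), fingertips just above the logger's top; the end tab comes free when that end rises over 15 mm and moves 10 mm to the logger's -x
- cover_edge (a point): middle of the cover's pried edge, on its upper face (x = -50, z = 16 mm of the cover); 60 mm above the logger's underside when snapped in, 71 to 76 mm when sprung up
- pry_tool: flat pry tool lying on the bench, 175 mm long along x, about 90 g; red handle 95 mm (x = -87.5 to 7.5 mm), 20 mm wide (y), 18 mm high; steel blade 80 mm long, 12 mm wide (y), 3 mm thick (z), in line with the handle's middle (z = 9 mm), pointing to +x. Origin: on the underside of the handle; balance point near x = -30 mm
- pry_tip (a point): end of the pry tool's blade, at x = 88, z = 9 mm of the tool
- tray: white open sample tray, fixed, 115 (x) x 170 (y) x 17 mm high, walls 4 mm or less, floor at z = 2 mm; origin: centre of its underside
- bottle: white alcohol bottle with blue cap, 43 mm across, 100 mm high, origin under its centre; must stay
- tin: grease tin with yellow lid, 54 mm across, 25 mm high, origin under its centre; must stay
- coil: blue-grey round coil standard with two pins on top, 50 mm across, 46 mm high, origin under its centre; must stay

How it is judged (in metres and radians):
On the way, in this order (a step that is already met when the one before it is completed fails the run):
1. the blade of the pry tool is in the notch, its tip under the cover's edge, with the cover still snapped in (z of pry_tip in the frame of logger below 0.056 m and x of pry_tip in the frame of logger between -0.07 and -0.02 m and distance between pry_tip and fulcrum below 0.05 m and z of cover_edge in the frame of logger below 0.0635 m), for 0.1 s.
2. the cover's edge has sprung up out of its catch (more than 7.5 mm) with the tool still in the notch (z of cover_edge in the frame of logger above 0.0675 m and distance between pry_tip and fulcrum below 0.05 m), for 0.1 s.
3. the tool lies on the bench again, let go, with the cover still on the logger (height (world z) of pry_tool below 0.022 m and linear speed of pry_tool below 0.03 m/s and contact force between the fingers and pry_tool below 0.1 N and horizontal distance between cover and logger below 0.05 m), for 0.2 s.
At the end, for the whole second after the job is handed in: the cover lies right side up and flat on the tray's floor (tilt under 0.08 rad, underside under 6 mm high, centre within the tray's walls), the pry tool lies on the bench (origin under 22 mm high), both at rest and released (x of cover in the frame of tray between -0.054 and 0.054 m and y of cover in the frame of tray between -0.082 and 0.082 m and angle between cover's own z axis and vertical below 0.08 rad and height (world z) of cover below 0.006 m and linear speed of each of cover, pry_tool below 0.02 m/s and height (world z) of pry_tool below 0.022 m); the robot touches nothing.
It fails at once if the fingers pull at the cover before it has sprung up (contact force between the fingers and cover above 5 N and z of cover_edge in the frame of logger below 0.063 m and horizontal distance between cover and logger below 0.04 m).
It fails at once if brute force: more than 40 N between pry tool and logger (contact force between pry_tool and logger above 40 N).
It fails at once if the bottle is moved more than 30 mm (distance of bottle from where it was at the start of the episode above 0.03 m).
It fails at once if the tin is moved more than 30 mm (distance of tin from where it was at the start of the episode above 0.03 m).
It fails at once if the coil is moved more than 30 mm (distance of coil from where it was at the start of the episode above 0.03 m).
It also fails if it takes over 67 s, if anything falls off the work surface, if the arm or the gripper's body presses on something with over 40 N, if the wrist force passes 120 N, or if a joint passes its speed limit or range.

## Working session

There is one attempt and no reset: what is moved stays moved. The work goes in short steps, each a Python script; the robot and the scene stay as the last script left them, time stands still between calls to the robot, and variables do not carry over. Pictures are saved under pics/ and viewed, at most 10 in all, crops included, and the job is handed in when it is done.

```bash
ls; mkdir -p pics
cat > h.py <<'E'
import numpy as np, cv2
from plant import manip, jaws, kinematics, telemetry, viewer, workorder, nets
def K(c):
    f=c["frame"].shape[0]/2/np.tan(np.radians(c["vertical_fov"])/2); return f
def cloud(c):
    f=K(c); z=c["range_z"].astype(float); v,u=np.mgrid[:z.shape[0],:z.shape[1]]
    P=np.stack([(u-c["cx"])/f*z,(v-c["cy"])/f*z,z],-1); E=np.array(c["extrinsics"])
    W=P@E[:3,:3].T+E[:3,3]; W[z==0]=np.nan; return W
E
python3 - <<'E'
from h import *
for n in("top","side"):
    c=viewer.capture(n); cv2.imwrite(f"pics/{n}0.png",c["frame"]); np.savez(f"{n}0.npz",**c)
    print(n,np.array(c["extrinsics"]).round(2).tolist(),c["cx"],c["cy"],K(c))
    for t in "logger fulcrum notch_floor cover cover_edge pry_tool pry_tip tray bottle tin coil".split():
        print(t,[(np.round(d["at"]).tolist(),round(d["conf"],2)) for d in nets.landmark_of(t,n)[:2]])
print(telemetry.sense())
E
```

```text
pics
top [[-0.0, -0.99, 0.1, 444.94], [-1.0, 0.0, -0.0, 30.03], [0.0, -0.1, -0.99, 1175.55], [0.0, 0.0, 0.0, 1.0]] 318.4770081166711 205.02209781607976 428.12141879826083
logger [([554.0, -67.0, 3.0], 0.96)]
fulcrum [([564.0, 16.0, 60.0], 0.73)]
notch_floor [([556.0, 2.0, 38.0], 0.85)]
cover [([556.0, -50.0, 46.0], 0.94)]
cover_edge [([561.0, -4.0, 62.0], 0.55)]
pry_tool [([420.0, 220.0, -1.0], 0.71)]
pry_tip [([403.0, 129.0, 11.0], 0.83), ([419.0, 219.0, -4.0], 0.57)]
tray [([622.0, 269.0, 0.0], 0.66)]
bottle [([712.0, 103.0, -2.0], 0.62)]
tin [([693.0, 16.0, 2.0], 0.56)]
coil [([414.0, -176.0, 2.0], 0.81), ([564.0, -27.0, 52.0], 0.64)]
side [[-0.99, -0.08, 0.13, 460.71], [-0.15, 0.48, -0.87, 873.64], [0.01, -0.88, -0.48, 532.99], [0.0, 0.0, 0.0, 1.0]] 321.2327820272253 195.00873469298617 379.88948676528634
logger [([555.0, -74.0, -0.0], 0.87)]
fulcrum [([562.0, 17.0, 59.0], 0.87)]
notch_floor [([564.0, -0.0, 41.0], 0.73), ([712.0, 99.0, 1.0], 0.64)]
cover [([559.0, -47.0, 45.0], 0.83)]
cover_edge [([560.0, -3.0, 59.0], 0.56)]
pry_tool [([426.0, 215.0, 2.0], 0.93)]
pry_tip [([404.0,
[... 219 characters left out ...]
)]
{'t': 1.2, 'joint_pos': array([ 1.09193089e+00,  8.72057350e-02,  1.37067547e+00,  3.79498317e-06,
        1.68358249e+00, -1.03077245e-01]), 'joint_vel': array([ 0.00184617,  0.00169673, -0.0002424 ,  0.00102527, -0.00011678,
       -0.00078275]), 'effort': array([-5.49862889e-04, -3.40037370e+01, -3.02603102e+01,  7.18762865e-02,
        2.36952002e-02, -2.37033561e-06]), 'tool_pos': array([201.86021558, 511.65359856, 213.515201  ]), 'orientation': array([1.86790261e-01, 9.82399814e-01, 6.23071325e-05, 1.66910233e-05]), 'force': array([ 0.48090115, -0.3168966 ,  0.4277566 ]), 'ft_torque': array([-0.01018599,  0.07086977,  0.06566589]), 'gripper_force': 0.0, 'opening': 93.56491788756267}
```

```bash
cat > ortho.py <<'E'
from h import *
def ortho(c,z,x0,x1,y0,y1,s):
    # rows: x descending; cols: y descending
    E=np.linalg.inv(np.array(c["extrinsics"])); f=K(c)
    X,Y=np.mgrid[0:int((x1-x0)*s),0:int((y1-y0)*s)]; X=x1-X/s; Y=y1-Y/s
    P=np.stack([X,Y,np.full_like(X,z)],-1)@E[:3,:3].T+E[:3,3]
    return cv2.remap(c["frame"],(P[...,0]/P[...,2]*f+c["cx"]).astype(np.float32),(P[...,1]/P[...,2]*f+c["cy"]).astype(np.float32),cv2.INTER_CUBIC)
E
python3 - <<'E'
from ortho import *
c=np.load("top0.npz")
A=ortho(c,60,470,640,-180,60,2.5); cv2.imwrite("pics/o1.png",A)
B=ortho(c,60,525,595,-40,40,10); cv2.imwrite("pics/o1b.png",cv2.resize(B[:, :],(600,525)))
W=cloud(c)
m=(abs(W[...,2]-60)<6)&(abs(W[...,0]-555)<90)&(abs(W[...,1]+70)<120)
p=W[m]; r=cv2.minAreaRect(p[:,:2].astype(np.float32)); print(r,np.median(p[:,2]))
# tool: red handle
hsv=cv2.cvtColor(c["frame"],cv2.COLOR_BGR2HSV); red=((hsv[...,0]<8)|(hsv[...,0]>172))&(hsv[...,1]>120)&(hsv[...,2]>60)
m=red&(abs(W[...,0]-420)<70)&(abs(W[...,1]-210)<120)
p=W[m]; print(len(p),p.mean(0),cv2.minAreaRect(p[:,:2].astype(np.float32)))
m=(W[...,2]>6)&(abs(W[...,0]-415)<60)&(abs(W[...,1]-210)<110)
p=W[m]; print(p.mean(0),cv2.minAreaRect(p[:,:2].astype(np.float32)))
m=(W[...,2]>9)&(abs(W[...,0]-622)<100)&(abs(W[...,1]-269)<120)
p=W[m]; print("tray",cv2.minAreaRect(p[:,:2].astype(np.float32)))
E
```

```text
((555.3338012695312, -71.06025695800781), (180.25906372070312, 100.63560485839844), 84.35709381103516) 60.612073481376115
228 [436.17294467 253.38183812  17.96040977] ((436.1074523925781, 253.63760375976562), (93.71440887451172, 17.555173873901367), 75.60189819335938)
[427.02727699 224.51776572  15.52465182] ((401.5103454589844, 213.30242919921875), (208.22161865234375, 73.39198303222656), 79.2781753540039)
tray ((621.5880126953125, 269.9581298828125), (172.5951690673828, 115.161376953125), 76.19889831542969)
```

View pics/top0.png

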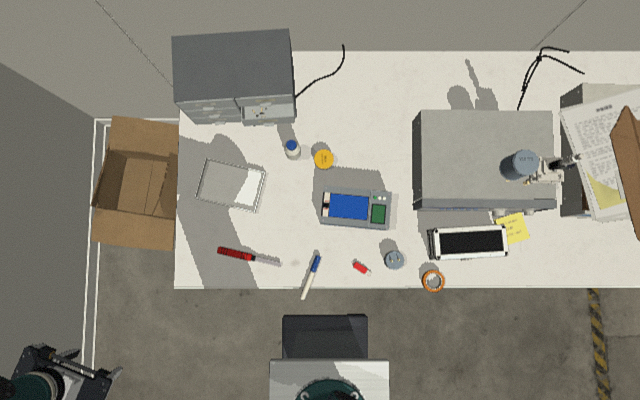

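View pics/o1b.png

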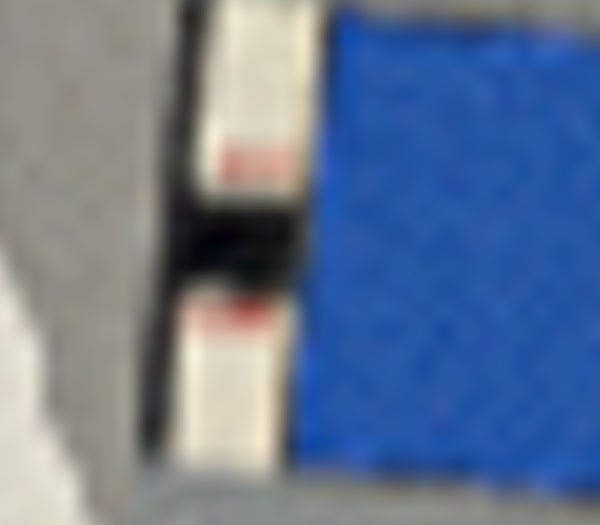

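Top view: the logger is at about (355,207) px with its notch end facing left, the tool handle at (236,253) and the tray at (231,185). The rectified crop shows the notch between red lines at rows 165 and 313, so its middle is at logger y of about -0.5 mm. The measured sizes (180x100, 94x18, 115x172) and heights (60.6, 18) match the given ones.

```bash
cat >> h.py <<'E'
from scipy.spatial.transform import Rotation as Ro
LY=-95.64; LO=np.array([555.33,-71.06,0.]); RL=Ro.from_euler('z',LY,degrees=True)
TY=-104.4; TO=np.array([426.2,214.9,0.])
G0={1:Ro.from_matrix(np.array([[-1,0,0],[0,1,0],[0,0,-1.]]).T), -1:Ro.from_matrix(np.array([[1,0,0],[0,-1,0],[0,0,-1.]]).T)}
S=1; GT=np.array([-40,0,10.5])   # TCP in tool frame
def tcp(o,R,s=None): return o+R.apply(GT),(R*G0[s or S]).as_quat()
def pry(th,L,h=0,yo=-0.5,s=None,F=(-86,60)):
    "tool pitch th deg (tip down +), blade underside h above fulcrum, tip L beyond it"
    R=Ro.from_euler('y',th,degrees=True)
    o=np.array([F[0],yo,F[1]])-R.apply([88-L,0,7.5-h])
    p,q=tcp(RL.apply(o)+LO,RL*R,s); return p,q
def wr():
    s=telemetry.sense(); return RL.inv().apply(s["force"]).round(1),round(s["t"],1)
E
python3 - <<'E'
from h import *
for s in(1,-1):
    R=Ro.from_euler('z',TY,degrees=True)
    W=[tcp(TO+[0,0,h],R,s) for h in(120,0)]+[pry(38,-20,2.3,s=s),pry(38,35,2.3,s=s),pry(15,34,s=s),pry(0,34,s=s),pry(-13,34,s=s)]
    for p,q in W:
        j=kinematics.inverse_kinematics(p,q); print(s,p.round(),None if j is None else np.round(j,2))
print(manip.tip_reach)
E
```

```text
1 [436. 254. 130.] [ 0.41  0.02  1.61 -0.    1.52  0.67]
1 [436. 254.  10.] [ 0.41  0.12  1.75 -0.    1.27  0.67]
1 [574. 127. 155.] [-0.25  0.17  1.54  0.65  1.55 -0.21]
1 [570.  84. 121.] [-0.33  0.21  1.57  0.64  1.55 -0.3 ]
1 [572. 104.  87.] [-0.07  0.18  1.54  0.26  1.42 -0.01]
1 [573. 108.  63.] [ 0.09  0.23  1.51 -0.    1.4   0.19]
1 [572. 106.  42.] [ 0.21  0.31  1.47 -0.22  1.43  0.35]
-1 [436. 254. 130.] [ 0.41  0.02  1.61 -0.    1.52 -2.48]
-1 [436. 254.  10.] [ 0.41  0.12  1.75 -0.    1.27 -2.48]
-1 [574. 127. 155.] None
-1 [570.  84. 121.] None
-1 [572. 104.  87.] None
-1 [573. 108.  63.] None
-1 [572. 106.  42.] None
8.0
```

All waypoints are reachable with S=1. Next I grasp the tool and bring the blade above the notch.

Run:
```python
from h import *
R=Ro.from_euler('z',TY,degrees=True)
manip.goto(*tcp(TO+[0,0,90],R)); manip.servo_line(tcp(TO,R)[0],vel=120); jaws.clamp()
s=telemetry.sense(); print(s["opening"],s["gripper_force"],s["tool_pos"].round(1),s["t"])
manip.servo_line(tcp(TO+[0,0,140],R)[0],vel=200)
manip.goto(*pry(38,-45,2.3)); manip.servo_line(*pry(38,-6,2.3),vel=60)
s=telemetry.sense(); print(s["opening"],s["tool_pos"].round(1),pry(38,-6,2.3)[0].round(1),wr())
from ortho import ortho
for n in("top","side"):
    c=viewer.capture(n); np.savez(f"{n}1.npz",**c)
    for t in("pry_tip","fulcrum","notch_floor"): print(n,t,[(RL.inv().apply(np.array(d["at"])-LO).round(1).tolist(),round(d["conf"],2)) for d in nets.landmark_of(t,n)[:1]])
c=np.load("top1.npz"); A=ortho(c,62,525,595,-40,60,6)
d=np.load("side1.npz")["frame"]
E=np.linalg.inv(np.load("side1.npz")["extrinsics"]); p=E[:3,:3]@np.array([564,20,60])+E[:3,3]; cc=np.load("side1.npz"); f=K(cc)
u,v=int(p[0]/p[2]*f+cc["cx"]),int(p[1]/p[2]*f+cc["cy"]); B=cv2.resize(d[v-40:v+40,u-60:u+60],(600,400),interpolation=cv2.INTER_CUBIC)
cv2.imwrite("pics/t1.png",A); cv2.imwrite("pics/s1.png",B)
```

```text
19.480051665537466 29.999981224536896 [435.9 253.7  10.5] 4.6
19.731473994251893 [573.5 116.3 146.8] [573.3 116.4 146.7] (array([-0.2,  0.8, -1.2]), 7.1)
top pry_tip []
top fulcrum [([-82.2, 1.0, 60.2], 0.67)]
top notch_floor [([-76.9, -5.5, 35.7], 0.68)]
side pry_tip [([-89.2, 0.9, 65.0], 0.76)]
side fulcrum [([-100.2, 125.6, -1.0], 0.64)]
side notch_floor [([-70.0, 3.3, 39.7], 0.57)]
```

View pics/t1.png

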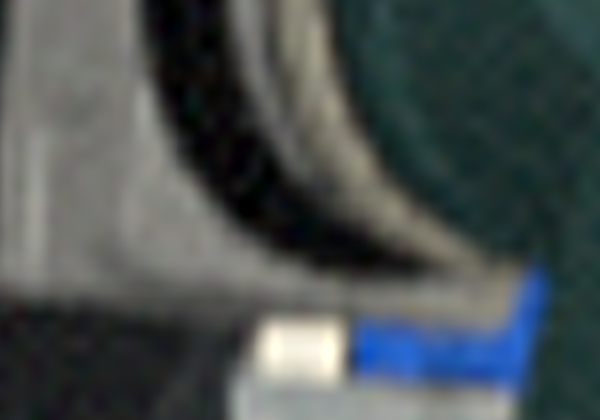

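View pics/s1.png

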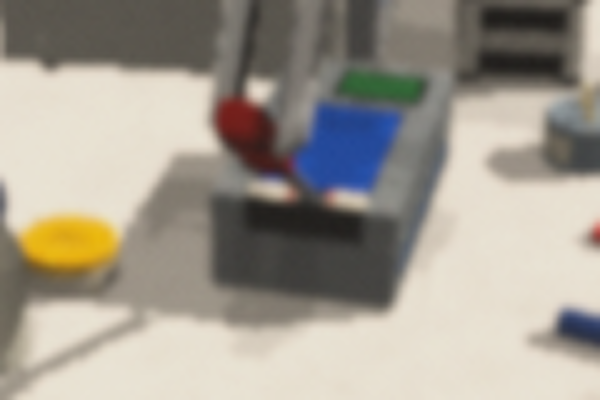

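The top view is blocked by the wrist. In the side crop the blade tip, at about (310,195), points between the red marks at (290,190) and (335,197), so it is aligned. I'll slide it in while watching the force.

Run:
```python
from h import *
b=wr()[0]
for L in list(range(-2,24,4))+list(range(24,42,2)):
    manip.servo_line(*pry(38,L,2.3),vel=40); f,t=wr(); e=telemetry.sense()["tool_pos"]-pry(38,L,2.3)[0]
    print(L,f-b,e.round(1),t)
    if np.linalg.norm(f-b)>4: break
```

```text
-2 [-0.4 -0.7  0.3] [-0.2 -0.2 -0.4] 7.7
2 [0.1 0.1 0.3] [-0.1 -0.2 -0.3] 8.0
6 [ 0.5 -1.1 -0.7] [-0.1 -0.2 -0.3] 8.2
10 [ 0.8 -0.4  0. ] [-0.1 -0.2 -0.2] 8.5
14 [-0.4 -1.6  0.1] [-0.1 -0.2 -0.3] 8.7
18 [ 0.5 -0.1  0.2] [-0.1 -0.2 -0.3] 9.0
22 [-0.5 -0.4  0.2] [-0.1 -0.2 -0.2] 9.2
24 [ 1.2 -0.2  0. ] [-0.  -0.1 -0.1] 9.5
26 [-0.8 -0.7  0.8] [-0.  -0.  -0.1] 9.7
28 [ 0.2 -0.8  0. ] [-0.1 -0.1 -0.1] 10.0
30 [ 0.3 -0.8  0.5] [-0.1 -0.1 -0.1] 10.2
32 [-0.5 -0.3  0.5] [-0.1 -0.1 -0.1] 10.5
34 [-0.3 -0.1  0.1] [-0.  -0.1 -0.1] 10.7
36 [ 0.  -0.1  0. ] [ 0.1 -0.1  0.1] 11.0
38 [-1.6 -0.6  3.6] [0.2 0.3 0.7] 11.2
40 [-3.7 -1.1  5.3] [0.4 0.9 1.4] 11.5
```

Run:
```python
from h import *
b=np.array([-.2,.8,-1.2])
manip.servo_line(*pry(38,35.5,2),vel=30); manip.sleep(.15); print(wr())
for th,h in [(36,1.2),(33,.5)]+[(t,0) for t in(30,27,24,21,18,15,12,9,6,3,0,-2)]:
    p=pry(th,34.5,h); manip.servo_line(*p,vel=40); f,t=wr(); s=telemetry.sense()
    print(th,(f-b).round(1),RL.inv().apply(s["tool_pos"]-p[0]).round(1),np.round(s["ft_torque"],2),t)
    if np.linalg.norm(f-b)>14: print("stop");break
```

```text
(array([-0.9,  0.4,  0.9]), 11.9)
36 [ 0.4 -1.2  0.4] [-0.2 -0.3 -0.3] [-0.46  0.13  0.01] 12.2
33 [ 0.4 -0.3  0.3] [-0.2 -0.2 -0.1] [-0.39  0.08 -0.02] 12.5
30 [-0.4 -1.  -0.4] [-0.1 -0.1  0.1] [-0.4   0.1  -0.04] 12.7
27 [ 0.8 -0.3  1.4] [-0.1 -0.1  0.1] [-0.4   0.15 -0.02] 13.0
24 [ 0.2 -0.3  0.9] [-0.2 -0.1  0.1] [-0.25  0.11  0.02] 13.3
21 [ 0.5 -0.9  1.5] [-0.3 -0.2  0.1] [-0.19  0.07 -0.  ] 13.6
18 [ 1.2 -0.5  0.3] [ 0.5 -0.1 -0.3] [-0.57  0.07  0.01] 13.8
15 [ 5.1  0.  -0.3] [ 0.8 -0.1 -0.3] [-0.91  0.15  0.05] 14.1
12 [ 5.3 -1.3 -1.1] [ 0.9 -0.1 -0.3] [-1.02  0.16 -0.09] 14.4
9 [3.6 0.  0.7] [-0.  -0.2  0. ] [-0.7   0.25 -0.03] 14.7
6 [-0.4 -1.6  0. ] [-1.  -0.2  0.3] [-0.07  0.2  -0.02] 14.9
3 [ 1.4 -1.2  0.1] [-0.8  0.   0.3] [-0.11  0.08  0.03] 15.2
0 [ 0.5 -1.3  0.9] [-0.4  0.   0.1] [-0.06  0.02 -0.01] 15.5
-2 [-0.2 -1.4  0.9] [-0.1  0.   0.1] [-0.05  0.08 -0.02] 15.7
```

Run:
```python
from h import *
for n in("side","top"):
    c=viewer.capture(n); np.savez(f"{n}2.npz",**c)
    for t in("pry_tip","cover_edge","pry_tool"): print(n,t,[(RL.inv().apply(np.array(d["at"])-LO).round(1).tolist(),round(d["conf"],2)) for d in nets.landmark_of(t,n)[:2]])
    W=(cloud(c)-LO)@RL.as_matrix(); fr=c["frame"].astype(int)
    m=(fr[...,0]>fr[...,2]+60)&(abs(W[...,0]+20)<60)&(abs(W[...,1])<33)&(W[...,2]>40)
    p=W[m]; 
    for a in range(-75,31,15):
        q=p[abs(p[:,0]-a)<7.5]; print(a,len(q),np.median(q[:,2]).round(1) if len(q) else "")
    if n=="side":
        B=c["frame"]; E=np.linalg.inv(c["extrinsics"]); P=E[:3,:3]@np.array([564,30,60])+E[:3,3]; f=K(c); u,v=int(P[0]/P[2]*f+c["cx"]),int(P[1]/P[2]*f+c["cy"])
        cv2.imwrite("pics/s2.png",cv2.resize(B[v-45:v+45,u-60:u+60],(720,540),interpolation=cv2.INTER_CUBIC))
```

```text
side pry_tip []
side cover_edge [([-64.5, -2.9, 72.9], 0.6)]
side pry_tool [([-139.6, 1.9, 48.4], 0.56)]
-75 7 70.7
-60 29 69.0
-45 23 67.7
-30 6 65.6
-15 0 
0 17 62.6
15 18 60.8
30 12 59.4
top pry_tip [([-50.4, -1.6, 65.0], 0.48)]
top cover_edge [([-67.4, -2.5, 71.0], 0.58)]
top pry_tool [([-145.6, -5.1, 46.7], 0.62)]
-75 19 72.0
-60 135 71.1
-45 132 68.5
-30 133 67.1
-15 134 65.6
0 128 63.8
15 132 62.4
30 59 60.8
```

View pics/s2.png

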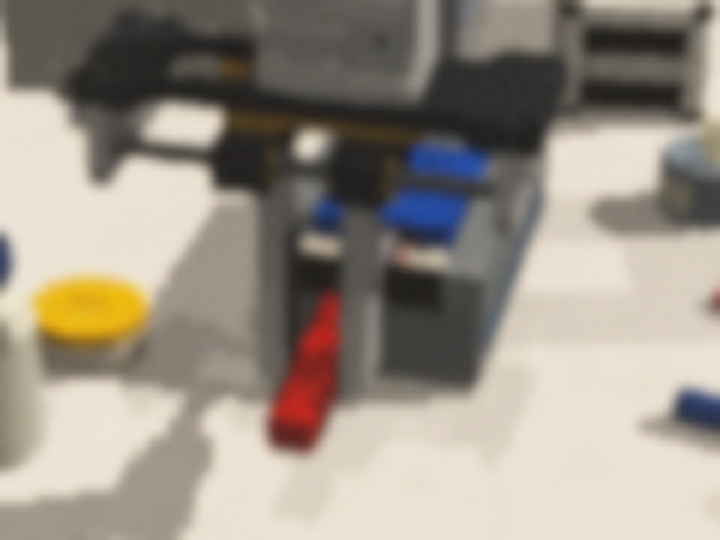

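The side crop shows the cover's -x edge, at about (430,215), standing up. The depth fit puts the edge at about 72 mm, so it has sprung. Next I withdraw the blade and lay the tool back down.

Run:
```python
from h import *
manip.servo_line(*pry(3,34,.5),vel=40); print(wr())
manip.servo_line(*pry(3,-15,.5),vel=100); print(wr())
manip.servo_line(pry(3,-15,60)[0],vel=150)
R=Ro.from_euler('z',TY,degrees=True)
manip.goto(*tcp(TO+[0,0,50],R)); b=telemetry.sense()["force"]; print(telemetry.sense()["t"])
c=viewer.capture("side"); W=cloud(c)
manip.servo_line(tcp(TO+[0,0,8],R)[0],vel=120)
for h in(6,4.5,3,2,1,.5):
    manip.servo_line(tcp(TO+[0,0,h],R)[0],vel=25); df=telemetry.sense()["force"]-b; print(h,df.round(1))
    if df[2]>2: break
jaws.open_jaws(); manip.servo_line(tcp(TO+[0,0,110],R)[0],vel=200); print(telemetry.sense()["t"])
manip.goto([480,180,260],tcp(TO,R)[1])
c=viewer.capture("top"); np.savez("top3.npz",**c); cv2.imwrite("pics/t3.png",c["frame"])
print([ (np.round(d["at"]).tolist(),round(d["conf"],2)) for t in("pry_tool","pry_tip") for d in nets.landmark_of(t,"top")[:1]])
W0=cloud(c); W=(W0-LO)@RL.as_matrix(); fr=c["frame"].astype(int)
m=(fr[...,0]>fr[...,2]+60)&(abs(W[...,0]+20)<60)&(abs(W[...,1])<40)&(W[...,2]>40)&(W[...,2]<90)
p=W[m]; k=np.polyfit(p[:,0],p[:,2],1); print(k,np.polyval(k,-70)); print(cv2.minAreaRect(p[:,:2].astype(np.float32)))
```

```text
(array([-0. ,  0.1, -0.9]), 16.5)
(array([-0.8,  0. , -1.2]), 17.1)
18.475
6 [-1.1  1.1  0.5]
4.5 [0.2 0.5 0.2]
3 [-0.1  0.8  0.2]
2 [ 0.3  0.4 -0.5]
1 [-0.1  0.4 -0.3]
0.5 [ 0.1  0.1 -1. ]
22.4333
[([404.0, 129.0, 10.0], 0.54)]
[-0.11765806 63.75275546] 71.98881961593595
((-19.727201461791992, 1.0659141540527344), (62.54850769042969, 99.13721466064453), 89.41126251220703)
```

View pics/t3.png

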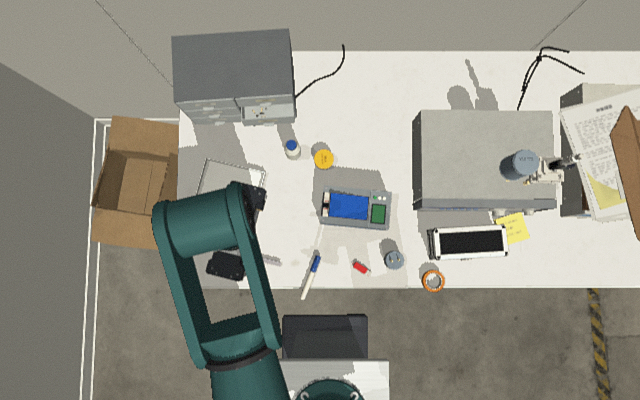

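The tool is back on the bench with its tip at (404,129,10). The cover is still on the logger, with its edge at 72 mm and a tilt of 6.7°. Next come the checks on reach and cabinet clearance, then gripping the cover.

```bash
cat >> h.py <<'E'
def cov(x,y,z,pitch=0):
    return RL.apply([x,y,z])+LO,(RL*Ro.from_euler('y',pitch,degrees=True)*G0[1]).as_quat()
DY=-103.8; RD=Ro.from_euler('z',DY,degrees=True)
def dst(z,pitch=0): return np.array([630.9,307.9,z]),(RD*Ro.from_euler('y',pitch,degrees=True)*G0[1]).as_quat()
E
python3 - <<'E'
from h import *
W=cloud(np.load("top0.npz")); m=(W[...,2]>60)&(W[...,1]>150)&(W[...,1]<420)&(W[...,0]>560); print("cabinet",np.nanmin(W[m],0),np.nanmax(W[m],0))
P=np.array([30,0,54]); v=np.array([-59,0.5,70])-P; pit=8
r=Ro.from_euler('y',pit,degrees=True).apply(v)+P
print("r",r,[kinematics.inverse_kinematics(*q) is not None for q in (cov(*r,pit),cov(r[0]-16,.5,r[2]+5,pit),cov(-75,.5,150,0),dst(150),dst(28),dst(26))])
manip.goto(*cov(-59,.5,140)); manip.servo_line(*cov(-59,.5,70),vel=120); f=telemetry.sense(); print(f["tool_pos"],f["force"].round(1))
jaws.clamp(); s=telemetry.sense(); print(s["opening"],s["gripper_force"],s["force"].round(1))
if 55<s["opening"]<64:
    manip.servo_line(*cov(*r,pit),vel=40); print(wr())
    manip.servo_line(*cov(r[0]-16,.5,r[2]+5,pit),vel=60); print(wr())
    manip.servo_line(cov(r[0]-20,.5,r[2]+40)[0],vel=80); print(wr())
    manip.servo_line(*cov(r[0]-20,.5,160),vel=120); s=telemetry.sense(); print(s["opening"],wr())
    c=viewer.capture("side"); cv2.imwrite("pics/s4.png",c["frame"][:,100:500])
    W=(cloud(c)-LO)@RL.as_matrix(); fr=c["frame"].astype(int)
    m=(fr[...,0]>fr[...,2]+60)&(abs(W[...,1])<45)&(W[...,2]>100)&(W[...,2]<200); p=W[m]; print(len(p)); k=np.polyfit(p[:,0],p[:,2],1); print(k,p.min(0),p.max(0))
E
```

```text
cabinet [765.03981971 150.00976861  60.0783219 ] [1032.62301236  419.99859294  228.91403559]
r [-55.9070885    0.5         82.23069509] [True, True, True, True, True, True]
[562.02810642 -11.91992153  70.57306967] [-0.   0.3 -0.2]
59.53598203786405 29.999977871775627 [-1.1  1.  -0.5]
(array([-0.6, -0.1, -0.5]), 26.1)
(array([ 0.5,  0.3, -0.4]), 26.5)
(array([-0.5, -0.2, -1.4]), 27.1)
59.60363222325156 (array([ 0.1, -0.9, -1.8]), 27.6)
200
[-1.20648903e-01  1.50146446e+02] [-87.51579339 -25.02672569 147.66638268] [ 11.64970292  29.03746705 161.88260332]
```

View pics/s4.png

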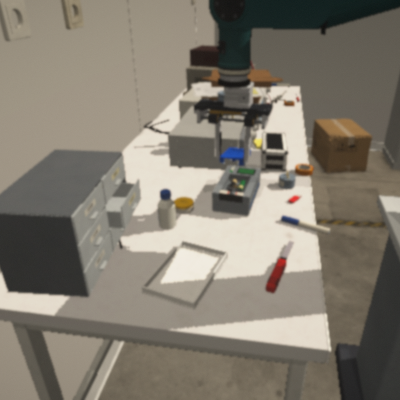

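The cover is free in the grip at about (233,155), tilted 6.9° and held as planned. The bottle, tin and coil have not moved. Now I place it.

Run:
```python
from h import *
manip.goto(*dst(150)); manip.servo_line(dst(45)[0],vel=120); b=telemetry.sense()["force"]
for z in np.arange(38,26.4,-1.5):
    manip.servo_line(dst(z)[0],vel=30); d=telemetry.sense()["force"]-b; print(z,d.round(1))
    if d[2]>1.5: break
jaws.open_jaws(); manip.sleep(.3); manip.servo_line(dst(150)[0],vel=150)
manip.goto([430,260,260],dst(100)[1]); print(telemetry.sense()["t"])
c=viewer.capture("top"); cv2.imwrite("pics/t5.png",c["frame"]); W=cloud(c); fr=c["frame"].astype(int)
m=(fr[...,0]>fr[...,2]+60)&(abs(W[...,0]-622)<90)&(abs(W[...,1]-270)<110)&(W[...,2]<60); p=W[m]
A=np.c_[p[:,:2],np.ones(len(p))]; k=np.linalg.lstsq(A,p[:,2],rcond=None)[0]; print(len(p),k,np.median(p[:,2]),cv2.minAreaRect(p[:,:2].astype(np.float32)))
for t in("bottle","tin","coil","pry_tip"): print(t,[np.round(d["at"]).tolist() for d in nets.landmark_of(t,"top")[:1]])
```

```text
38.0 [-0.   0.6 -1.3]
36.5 [ 0.5  0.4 -0.7]
35.0 [-0.7  0.8  0.1]
33.5 [-0.1  0.8 -0. ]
32.0 [ 0.4  0.8 -0.8]
30.5 [-0.1 -0.4  0.1]
29.0 [0.4 1.3 0.2]
27.5 [0.1 1.8 0.2]
34.85
753 [3.91809398e-03 4.41589238e-03 1.51150809e+01] 18.85506623491142 ((622.9926147460938, 269.7341613769531), (100.34600067138672, 57.260955810546875), 75.19457244873047)
bottle [[714.0, 98.0, -1.0]]
tin [[692.0, 13.0, 5.0]]
coil [[418.0, -178.0, 1.0]]
pry_tip [[405.0, 129.0, 10.0]]
```

View pics/t5.png

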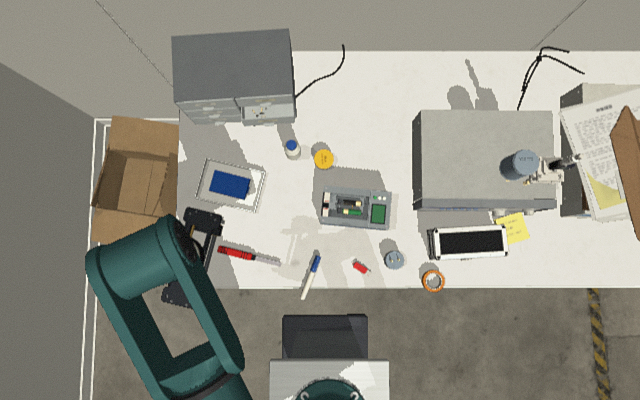

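The cover lies flat and centred in the tray at about (230,184), its top about 18 mm up, which is right for 16 mm on a 2 mm floor. The tool is on the bench at (236,253) and everything else is in place.

```bash
python3 -c "
from h import *
print(workorder.sign_off())"
```

```text
the job is handed in; nothing more can be done
None
```

The job is handed in, with no verdict returned: the cover was pried up gently and lies flat, right side up, in the tray, the pry tool is back on the bench, the bottle, tin and coil stayed put, and it took about 35 s of the 67 s allowed.

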